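Close the callipers on a tea bowl's foot with a fingertip

TASK

Take the size of the tea bowl's foot with the callipers that lie open round it: lightly push the free leg of the callipers inward with the shut fingertips, from its outer side, until both points touch the foot, then draw the hand away and leave the callipers lying closed on the foot. Do not touch the bowl or push it along, do not pick up the callipers, and leave the other bowls and the tools where they are.

Things in the scene. Friction and masses are not known exactly. Their poses are not given: they have to be found in the camera images.
- callipers: flat grey metal callipers lying loose, 107 x 76 mm shut, 9 thick, 140 g (0.8 N slides them). Origin: middle of the shut callipers, on the table; x from the points towards the rivet, y towards the fixed leg, z up. Fixed leg: y > 0, 0 to 4.3 mm high. Free leg: y < 0, 4.6 to 8.9 mm above the table. Shut, each leg bows out to 38 mm: outer edge (7,38) (-8,37) (-20,34) (-29,29) (-53,5) mm, free leg y negative
- callipers_leg (a joint): angle of the free leg about the rivet, rad: 0 with the points together, 0.70 fully open; it falls as the leg is pushed inward, to about 0.35 on the foot. Starts at 0.55 to 0.69. The rivet works freely (about 0.2 N on the outside of the bow swings the leg); the leg stays where it is left, no spring
- rivet (a point): axis of the rivet that joins the two legs, at x = 47.7 mm, y = 0 of the callipers, 6.7 mm above the table
- fixed_point (a point): inner tip of the fixed leg, at x = -51, y = 2.9 mm of the callipers, 2 mm above the table; at the start 0.3 to 1.4 mm from the bowl's foot
- free_point (a point): inner tip of the free leg (at x = -51, y = -2.9 mm of the callipers when shut), 6.7 mm above the table
- free_bow (a point): outer edge of the free leg at its widest bow, 6.7 mm above the table, 67 mm from the rivet: a good place to push. Swing it along an arc round the rivet, low over the table: fingertips grip the metal, so a straight push across (towards the fixed leg) binds and drags the whole callipers. Once both points touch, further pushing shoves bowl and callipers along together
- bowl: small unglazed clay tea bowl, loose, about 95 g (about 0.55 N slides it), standing upright between the points of the callipers; round foot 40 mm in diameter with an upright wall 12 mm high, above it the bowl swells to 63 mm diameter at the rim, 54 mm high. Origin: the centre of the foot's underside, on the bowl's axis
- set_bowl_0: one of three like bowls (60 to 65 mm wide, 52 to 57 mm high) on a plywood board 340 x 130 x 16 mm; loose bystander, leave alone; origin at the centre of its underside
- set_bowl_1: second bowl on the board; loose bystander, leave alone; origin at the centre of its underside
- set_bowl_2: third bowl on the board; loose bystander, leave alone; origin at the centre of its underside
- wood_rib: wooden throwing rib lying flat, 49 x 97 x 9 mm; loose bystander, leave alone; origin at the centre of its underside
- needle_tool: wooden-handled needle tool lying flat, 165 mm long, 9 mm thick; loose bystander, leave alone; origin at the centre of its underside
- loop_tool: clay loop tool lying flat, 162 mm long, 12 mm thick; loose bystander, leave alone; origin at the centre of its underside

How it is judged (in metres and radians):
On the way:
1. the fingers touch the callipers while their points are still apart from the foot (contact force between the fingers and callipers above 0.03 N and horizontal distance between free_point and bowl above 0.0225 m).
At the end, for the whole second after the job is handed in: both calliper points lie within 2.5 mm of the wall of the foot, on opposite sides of it (37 mm or more apart); the bowl is upright and within 15 mm of its place; the callipers lie flat and still; the other bowls and tools are within 8 mm of their places (horizontal distance between each of free_point, fixed_point and bowl below 0.0225 m and horizontal distance between free_point and fixed_point above 0.037 m and distance of bowl from where it was at the start of the episode below 0.015 m and angle between bowl's own z axis and vertical below 0.06 rad and height (world z) of callipers below 0.005 m and linear speed of each of bowl, callipers below 0.01 m/s and velocity of joint callipers_leg between -0.05 and 0.05 rad/s and distance of each of set_bowl_0, set_bowl_1, set_bowl_2, wood_rib, needle_tool, loop_tool from where it was at the start of the episode below 0.008 m); the robot touches nothing.
It fails at once if the robot touches the bowl (contact force between any of the fingers, the arm and bowl above 0.2 N).
It fails at once if the bowl is shoved more than 15 mm along the table, tipped or lifted (distance of bowl from where it was at the start of the episode above 0.015 m or angle between bowl's own z axis and vertical above 0.15 rad or height (world z) of bowl above 0.006 m).
It fails at once if the callipers are lifted off the table (height (world z) of callipers above 0.008 m or height (world z) of fixed_point above 0.015 m).
It fails at once if the fingers bear on the callipers with more than 15 N (contact force between the fingers and callipers above 15 N).
It fails at once if another bowl or tool is moved more than 8 mm (distance of any of set_bowl_0, set_bowl_1, set_bowl_2, wood_rib, needle_tool, loop_tool from where it was at the start of the episode above 0.008 m).
It also fails if it takes over 48 s, if anything falls off the work surface, if the arm or the gripper's body presses on something with over 40 N, if the wrist force passes 120 N, or if a joint passes its speed limit or range.

ROBOT

A 6-joint arm with a two-finger parallel gripper is mounted at the origin on the work surface; the furniture and walls round the work are solid. World frame = base frame: x ahead of the robot, y to its left, z up, the work surface at z = 0. Lengths are in mm, angles in rad, forces in N, time in s.
With the tool pointing down it reaches from about 275 to 775 mm from the base axis. Payload 14.6 kg.
Tool frame: the origin (TCP) lies on the centre line of the jaws, within the pads' length; the fingertips stand 14 mm ahead of it and the grasp point (between the pads) lies 5 mm behind it; z points along the fingers, y is the line along which they close (so a half turn about z gives the same grasp; the last joint's range is limited). The gripper opens to 85 mm and grips with 20 to 120 N. Pads are 22 mm wide; open, the fingers measure 114 mm over their backs; the gripper's body (76 mm by 85 mm) begins 54 mm behind the grasp point. The pads swing forward as they close: fully open they stand 13 mm farther back than shut.
Start: joints at [0.946, 0.263, -0.048, 1.259, 0, 1.415], TCP at [237.676, 468.122, 245.278] pointing down, gripper open.
Joint ranges: [-2.65, 2.65], [-0.89, 1.7], [-1.18, 1.37], [-2.13, 2.11], [-1.35, 1.29], [-3.14, 3.14]. Speed limits (rad/s): [1.89, 1.89, 2.57, 2.79, 3.14, 3.14].

INTERFACE

Orientations are given as a unit quaternion [x, y, z, w].
In Python, from bench import observe, camera, camera_params, finish_job gives the robot as it stands. The module is installed in compiled form; this text tells all that it offers.
- The arm moves only by the tool drive_tool, never from a script. Its argument "deltas" is a list of rows, each an object of numbers: "tx", "ty", "tz": the shift along the tool's x, y, z in mm; "ax", "ay", "az": the turn, a rotation vector about the tool's x, y, z in rad; "grip": the finger opening in mm, from 0 to 85.4. In form: [{"tx": .., "ty": .., "tz": .., "ax": .., "ay": .., "az": .., "grip": ..}, ...]. A call has 1 to 10 rows; each row is the pose to reach, as a shift and turn from the pose commanded when the call began, along the tool's axes at that moment; what a row does not reach only later rows make up. A row lasts 1/12 s, in which the tool goes at most 41.7 mm and 7.16 degrees, less where a joint would pass 70% of its speed; a pose out of reach is approached as far as the arm can. A call with a gripper value outside its range is refused whole. The fingers move at their own pace and stop on an object; the grip force is fixed at half the most. Time passes only in rows, so rows that repeat a pose let the fingers close. It gives the time, the measured TCP pose, the force, the opening and the grip force at its end, in the units of the state.
- observe(): the state, without advancing time (a new reading comes with each control period).
- camera(name): name is "scene" or "top"; returns (picture, depth): 480x640x3 uint8, blue, green, red; 480x640 float32, mm along the optical axis (not along the pixel's ray), 0 where there is no reading.
- camera_params(name): a dict with "fovy" (degrees; the focal length in pixels is half the picture's height over the tangent of half this angle, whatever the lens; pixels are square), "cx", "cy" (the principal point, pixels), "k1" (the pictures are not rectified: a ray, as slopes to the right and down, at radius r is drawn at 1 + k1 r^2 times it, then the intrinsics apply), "R" (3x3) and "t" (3): a world point X has camera coordinates R X + t. Camera axes: x right, y down, z forward; pixel columns grow to the right and rows downward; lengths in mm; the calibration is good to about 2 mm. A picture is of the moment at which its call begins. camera_params takes no time and is no camera call.
- finish_job(): hands the job in; it is judged then, once.
The state is a dict: "time": time; "qpos": joint angles; "qd": joint speeds; "effort": joint torques, N m; "ee_pos": TCP position; "orientation": TCP orientation; "ft_force": force on the tool from outside, world axes, zero at the start; "moment": the same for the moment, N m; "width": finger opening in mm; "finger_force": force on a finger pad.
Only numpy, scipy, OpenCV 4.12 (cv2) and the standard library are available. Lean on these libraries where they do the work, as an engineer would, in place of code of your own. Each camera call takes 0.05 s, during which the arm holds its last target. There are 200 camera calls.

## Working session

There is one attempt and no reset: what is moved stays moved. The work goes in short steps, Python scripts to look and compute and a tool call to move; the robot and the scene stay as the last step left them, time stands still between calls to the robot, and variables do not carry over. Pictures are saved under pics/ and viewed, at most 10 in all, crops included, and the job is handed in when it is done.

Besides the shell and the picture viewer there is one more tool, called after "Request:" as name([rows], argument=value, ...), one row to a line, values as JSON. drive_tool: Moves the arm, as the interface text tells. Its arguments: {"type":"object","properties":{"deltas":{"type":"array","items":{"type":"object","properties":{"tx":{"type":"number"},"ty":{"type":"number"},"tz":{"type":"number"},"ax":{"type":"number"},"ay":{"type":"number"},"az":{"type":"number"},"grip":{"type":"number"}}}}},"required":["deltas"]}

```bash
mkdir -p pics; cat > h.py <<'E'
import numpy as np, cv2
from bench import *
def K(p):
    f=240/np.tan(np.radians(p['fovy'])/2); return np.array([[f,0,p['cx']],[0,f,p['cy']],[0,0,1.]])
def ray(p,uv,z):
    """pixels -> world points on plane z"""
    uv=np.array(uv,float).reshape(-1,1,2)
    n=cv2.undistortPoints(uv,K(p),np.array([p['k1'],0,0,0.])).reshape(-1,2)
    R=np.array(p['R']);t=np.array(p['t'])
    d=np.c_[n,np.ones(len(n))]@R; c=-R.T@t
    return c+d*((z-c[2])/d[:,2])[:,None]
def proj(p,X):
    R=np.array(p['R']);t=np.array(p['t'])
    return cv2.projectPoints(np.array(X,float).reshape(-1,3),cv2.Rodrigues(R)[0],t,K(p),np.array([p['k1'],0,0,0.]))[0].reshape(-1,2)
E
python3 - <<'E'
from h import *
for n in('scene','top'):
    im,d=camera(n); cv2.imwrite(f'pics/{n}0.png',im); np.save(f'{n}0.npy',d)
    p=camera_params(n); print(n,p['fovy'],p['k1'],-np.array(p['R']).T@p['t'])
print(observe())
E
```

```text
scene 57.24632064403251 -0.0025369328850039057 [ 289.92327973 -663.03487749  869.72674506]
top 43.20021113252236 -0.07575460023854567 [ 480.65082157  -64.66904275 1321.37808647]
{'time': 0.1, 'qpos': array([ 9.45701059e-01,  2.63512898e-01, -4.88714745e-02,  1.25938880e+00,
        2.50726739e-05,  1.41549142e+00]), 'qd': array([-0.00031909, -0.00196046,  0.00074631, -0.00030374,  0.00013083,
       -0.00038669]), 'effort': array([ 3.66973080e-03, -6.38578248e+01,  3.85064292e+01,  9.88189102e-03,
       -5.62649541e-05,  1.93157081e-05]), 'ee_pos': array([237.53480371, 467.93822633, 244.85430677]), 'orientation': array([ 2.32741026e-01,  9.72538625e-01, -4.46942602e-04, -1.97377742e-04]), 'ft_force': array([-0.12940342, -0.07183724,  0.86517566]), 'moment': array([ 0.05324572, -0.02004736, -0.0075767 ]), 'finger_force': 0.0, 'width': 85.4739003617315}
```

View pics/top0.png

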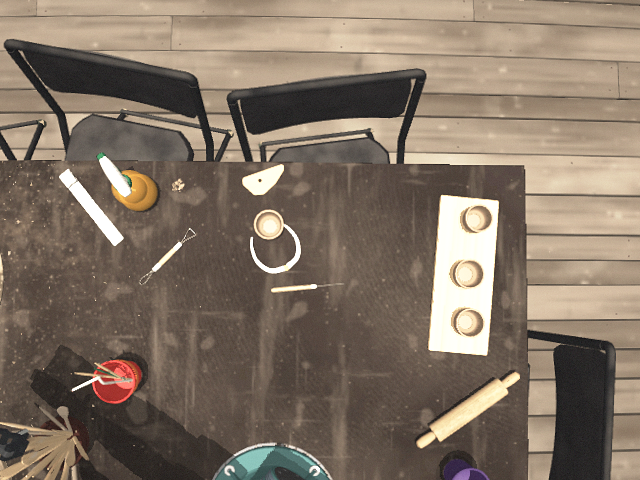

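View pics/scene0.png

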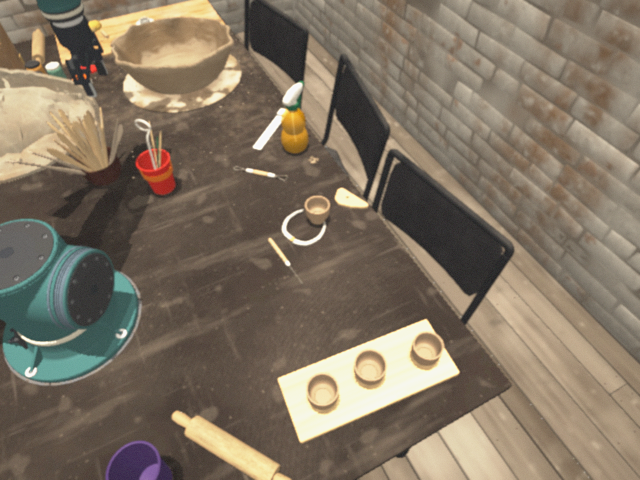

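The top view shows the bowl at (268,223) and the callipers' arc from (252,240) through (275,271) to (299,235). The needle tool is just below them, at (305,288). I'll zoom in and get the metric positions.

```bash
python3 - <<'E'
from h import *
p=camera_params('top'); im=cv2.imread('pics/top0.png'); d=np.load('top0.npy')
c=im[190:310,220:360]; a=cv2.resize(c,None,fx=5,fy=5,interpolation=cv2.INTER_CUBIC)
s=cv2.imread('pics/scene0.png')[170:290,230:370]
print(ray(p,[[320,240],[420,240],[320,340]],0).round(1))
cv2.imwrite('pics/crop1.png',a[:, :]); cv2.imwrite('pics/crop2.png',cv2.resize(s,None,fx=5,fy=5,interpolation=cv2.INTER_CUBIC))
g=cv2.cvtColor(im,cv2.COLOR_BGR2HSV); 
m=((g[...,1]<70)&(g[...,2]>140)).astype(np.uint8)
m[:, :240]=0;m[:,310:]=0;m[:215]=0;m[280:]=0
n,l,st,ce=cv2.connectedComponentsWithStats(m); print(st)
k=1+np.argmax(st[1:,4]); ys,xs=np.where(l==k)
for y in range(ys.min(),ys.max()+1,3):
    r=xs[ys==y]; print(y, [ (q[0],q[-1]) for q in np.split(r,np.where(np.diff(r)>1)[0]+1)])
E
```

```text
[[ 583.7 -101.3    0. ]
 [ 585.6 -321.6    0. ]
 [ 366.5 -102.8    0. ]]
[[     0      0    640    480 306299]
 [   250    215     51     59    638]
 [   260    217     19     19    262]
 [   251    228      1      1      1]]
215 [(np.int64(257), np.int64(258)), (np.int64(278), np.int64(279))]
218 [(np.int64(256), np.int64(256)), (np.int64(280), np.int64(281))]
221 [(np.int64(255), np.int64(255)), (np.int64(282), np.int64(282))]
224 [(np.int64(254), np.int64(255)), (np.int64(282), np.int64(285))]
227 [(np.int64(255), np.int64(255)), (np.int64(281), np.int64(282)), (np.int64(285), np.int64(289))]
230 [(np.int64(256), np.int64(256)), (np.int64(280), np.int64(281)), (np.int64(288), np.int64(292))]
233 [(np.int64(258), np.int64(258)), (np.int64(278), np.int64(279)), (np.int64(290), np.int64(295))]
236 [(np.int64(261), np.int64(262)), (np.int64(274), np.int64(276)), (np.int64(292), np.int64(297))]
239 [(np.int64(250), np.int64(252)), (np.int64(294), np.int64(298))]
242 [(np.int64(250), np.int64(252)), (np.int64(295), np.int64(299))]
245 [(np.int64(250), np.int64(252)), (np.int64(296), np.int64(300))]
248 [(np.int64(250), np.int64(253)), (np.int64(296), np.int64(300))]
251 [(np.int64(251), np.int64(254)), (np.int64(296), np.int64(300))]
254 [(np.int64(251), np.int64(255)), (np.int64(295), np.int64(300))]
257 [(np.int64(252), np.int64(256)), (np.int64(293), np.int64(299))]
260 [(np.int64(254), np.int64(259)), (np.int64(290), np.int64(297))]
263 [(np.int64(256), np.int64(262)), (np.int64(286), np.int64(295))]
266 [(np.int64(258), np.int64(266)), (np.int64(279), np.int64(292))]
269 [(np.int64(262), np.int64(287))]
272 [(np.int64(267), np.int64(280))]
```

View pics/crop1.png

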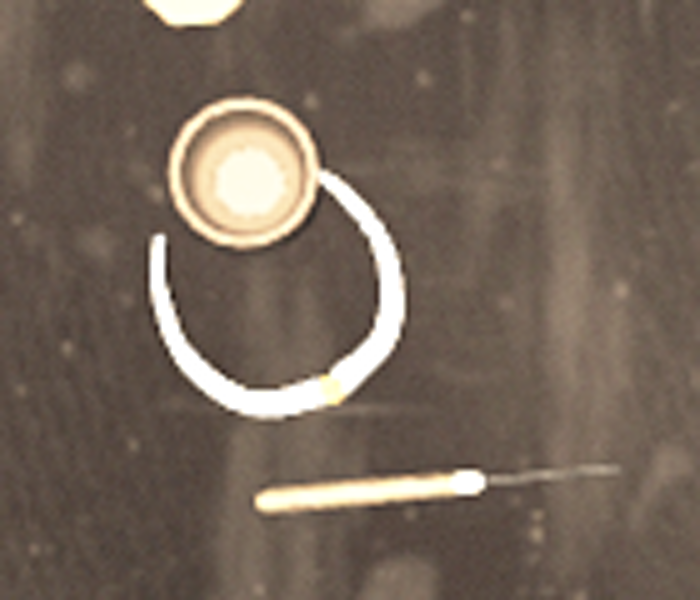

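View pics/crop2.png

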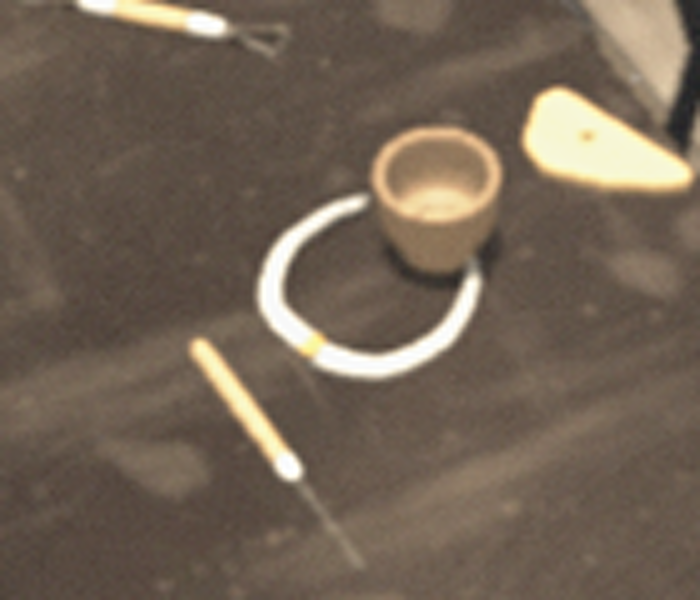

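```bash
cat > meas.py <<'E'
from h import *
def meas(im,box=(215,195,320,300)):
    p=camera_params('top'); g=cv2.cvtColor(im,cv2.COLOR_BGR2HSV)
    x0,y0,x1,y1=box; M=np.zeros(g.shape[:2],bool); M[y0:y1,x0:x1]=1
    return p,g,M
E
python3 - <<'E'
from h import *
im=cv2.imread('pics/top0.png'); g=cv2.cvtColor(im,cv2.COLOR_BGR2HSV); p=camera_params('top')
print('rivet hsv',g[265:271,283:290].tolist()[2]); 
# rivet: brass pixels
s=g[262:274,280:293,1].astype(int); v=g[262:274,280:293,2]
w=np.where((s>45)&(v>200),s,0); ys,xs=np.mgrid[262:274,280:293]
rv=[(w*xs).sum()/w.sum(),(w*ys).sum()/w.sum()]; print(rv)
R=ray(p,[rv],9)[0][:2]
ow=ray(p,[[268.8,224.4]],54)[0][:2]
# depth-based check of the bowl: rim band
d=np.load('top0.npy'); vs,us=np.mgrid[205:246,248:290]
n=ray(p,np.c_[us.ravel(),vs.ravel()],54)
Rm=np.array(p['R']);t=np.array(p['t']);c=-Rm.T@t
dirs=(n-c); dirs/= (dirs@Rm[2])[:,None]; P=c+dirs*d[205:246,248:290].reshape(-1,1)
P=P[(P[:,2]>46)]; (cx,cy),r=cv2.minEnclosingCircle(P[:,:2].astype(np.float32)); print('depth rim',cx,cy,r,P[:,2].max(),'hand',ow)
B=(ow+[cx,cy])/2 if abs(cx-ow[0])<5 else ow
T=ray(p,[[251.3,237.5]],8.9)[0][:2]
D=np.linalg.norm(R-B); u=(B-R)/D; r1,r2=98.7,20.9
a=(D*D+r1*r1-r2*r2)/2/D; h=np.sqrt(r1*r1-a*a); nrm=np.array([u[1],-u[0]])
F=R+a*u+h*nrm; Ff=R+a*u-h*nrm
ang=lambda v:np.arctan2(v[1],v[0])
print('R',R,'B',B,'D',D,'T',T,np.linalg.norm(T-R),'F',F,Ff)
q=ang(T-R)-ang(F-R)-.0588; print('q',q,'F ang',ang(F-R),'T ang',ang(T-R))
# outer-left leg edge
L=ray(p,[[249.5,239],[249.5,243],[249.5,247],[250.5,252],[251.5,257],[255.5,263],[261.5,269]],8.9)
print(L.round(1), np.linalg.norm(L[:,:2]-R,axis=1))
# predicted outer edge at q
xa=ang(F-R)-np.pi+ np.arctan2(2.9,98.7)   # calliper x axis direction
for qq in(q,.35):
    th=xa+qq
    O=np.array([[7,-38],[-8,-37],[-20,-34],[-29,-29],[-53,-5]])-[47.7,0]
    C=np.array([[np.cos(th),-np.sin(th)],[np.sin(th),np.cos(th)]])
    print('xa',xa,(R+O@C.T).round(1))
E
```

```text
rivet hsv [[0, 0, 255], [30, 26, 255], [30, 44, 255], [29, 45, 255], [29, 51, 255], [30, 10, 255], [0, 0, 255]]
[np.float64(285.9134366925065), np.float64(268.09302325581393)]
depth rim 559.314697265625 -19.882686614990234 90.51981353759766 1321.3780864739574 hand [611.33661565   7.83575715]
R [521.38000502 -27.76050469] B [611.33661565   7.83575715] D 96.74340108343753 T [587.09796767  47.9620884 ] 100.26346153747829 F [618.76451305 -11.69975769] [603.38579925  27.16435045]
q 0.6337646895749149 F ang 0.1634496771619111 T ang 0.856014366736826
[[583.8  51.8   8.9]
 [575.1  51.7   8.9]
 [566.4  51.5   8.9]
 [555.6  49.2   8.9]
 [544.8  46.9   8.9]
 [531.9  38.1   8.9]
 [519.   24.9   8.9]] [101.13463656  95.90321723  91.2073678   84.24565979  78.24534904
  66.66736553  52.75961922]
xa -2.94876946164811 [[521.   27.9]
 [531.9  38.3]
 [542.2  45.1]
 [552.   48.3]
 [585.9  49.7]]
xa -2.94876946164811 [[536.6  25.8]
 [550.   32.7]
 [561.8  36.3]
 [572.1  36.7]
 [605.   28.5]]
```

```bash
python3 - <<'E'
from h import *
p=camera_params('top'); d=np.load('top0.npy'); v,u=np.mgrid[0:480,0:640]
a=ray(p,np.c_[u.ravel(),v.ravel()],0); Rm=np.array(p['R']);c=-Rm.T@np.array(p['t'])
k=a-c; k/=(k@Rm[2])[:,None]; P=c+k*d.reshape(-1,1); P=P[d.ravel()>0]
for x in range(200,700,50): print(x,[int(P[(abs(P[:,0]-x)<25)&(abs(P[:,1]-y)<25)][:,2].max(initial=-1)) for y in range(500,-100,-50)])
o=observe(); print(o['ee_pos'],o['time'])
from scipy.spatial.transform import Rotation as Q
M=Q.from_quat(o['orientation']).as_matrix()
tgt=np.array([515.6,58.5,100.]); print((M.T@(tgt-o['ee_pos'])).round(1), np.degrees(np.arctan2(M[1,0],M[0,0])))
E
```

```text
200 [150, 312, 350, 5, 4, 4, 5, 5, 8, 5, 6, 5]
250 [5, 321, 311, 100, 103, 99, 5, 6, 6, 7, 6, 6]
300 [7, 5, 4, 208, 207, 101, 8, 6, 6, 7, 5, 6]
350 [7, 6, 7, 165, 158, 6, 7, 7, 5, 6, 7, 5]
400 [6, 7, 7, 6, 5, 7, 6, 5, 7, 6, 6, 5]
450 [6, 6, 7, 5, 7, 6, 6, 5, 6, 5, 9, 6]
500 [5, 6, 5, 7, 8, 13, 5, 5, 7, 6, 13, 15]
550 [6, 6, 5, 5, 7, 15, 15, 9, 6, 12, 12, 12]
600 [9, 5, 6, 7, 5, 6, 11, 9, 7, 58, 60, 8]
650 [8, 5, 6, 6, 189, 184, 5, 5, 5, 56, 58, 6]
[237.53480371 467.93822633 244.85430677] 0.1
[-433.3 -239.1  145. ] 153.08298931495526
```

Request:
drive_tool([
  {"tx":-35,"ty":9,"tz":-15,"grip":0},
  {"tx":-75,"ty":18,"tz":-20,"grip":0},
  {"tx":-115,"ty":27,"tz":-20,"grip":0},
  {"tx":-155,"ty":36,"tz":-20,"grip":0},
  {"tx":-195,"ty":45,"tz":-20,"grip":0},
  {"tx":-230,"ty":30,"tz":-10,"az":0.1,"grip":0},
  {"tx":-260,"ty":0,"tz":0,"az":0.2,"grip":0},
  {"tx":-290,"ty":-30,"tz":10,"az":0.3,"grip":0},
  {"tx":-315,"ty":-60,"tz":20,"az":0.4,"grip":0},
  {"tx":-335,"ty":-90,"tz":30,"az":0.42,"grip":0},
])

```text
validation failed for argument at $.de...
```

```bash
cat >> h.py <<'E'
from scipy.spatial.transform import Rotation as Q
def rel(tgt,yaw=None):
    o=observe(); M=Q.from_quat(o['orientation']).as_matrix(); y=np.degrees(np.arctan2(M[1,0],M[0,0]))
    print('t',o['time'],'pos',o['ee_pos'].round(1),'yaw',y.round(1),'zaxis',M[:,2].round(4),'w',round(o['width'],1),'F',o['ft_force'].round(2))
    for t in np.atleast_2d(tgt): print((M.T@(np.array(t)-o['ee_pos'])).round(1))
E
python3 -c "
from h import *
rel([515.6,58.5,100])"
```

```text
t 0.1 pos [237.5 467.9 244.9] yaw 153.1 zaxis [-6.e-04 -8.e-04 -1.e+00] w 85.5 F [-0.13 -0.07  0.87]
[-433.3 -239.1  145. ]
```

Request:
drive_tool([
  {"tx":-35,"ty":9,"tz":-15,"ax":0,"ay":0,"az":0,"grip":0},
  {"tx":-75,"ty":18,"tz":-20,"ax":0,"ay":0,"az":0,"grip":0},
  {"tx":-115,"ty":27,"tz":-20,"ax":0,"ay":0,"az":0,"grip":0},
  {"tx":-155,"ty":36,"tz":-20,"ax":0,"ay":0,"az":0,"grip":0},
  {"tx":-195,"ty":45,"tz":-20,"ax":0,"ay":0,"az":0,"grip":0},
  {"tx":-230,"ty":30,"tz":-10,"ax":0,"ay":0,"az":0.1,"grip":0},
  {"tx":-260,"ty":0,"tz":0,"ax":0,"ay":0,"az":0.2,"grip":0},
  {"tx":-290,"ty":-30,"tz":10,"ax":0,"ay":0,"az":0.3,"grip":0},
  {"tx":-315,"ty":-60,"tz":20,"ax":0,"ay":0,"az":0.4,"grip":0},
  {"tx":-335,"ty":-90,"tz":30,"ax":0,"ay":0,"az":0.42,"grip":0},
])

```text
time: 0.93
ee_pos: [496.2, 234.2, 214.4]
orientation: [0.433, 0.901, -0.0, -0.0]
ft_force: [1.7, 0.2, -0.1]
width: -0.5
finger_force: 0.0
```

```bash
python3 -c "
from h import *
rel([515.6,58.5,100])"
```

```text
t 0.9333 pos [496.2 234.2 214.4] yaw 128.6 zaxis [-3.e-04 -2.e-04 -1.e+00] w -0.5 F [ 1.67  0.17 -0.06]
[-149.3  -94.5  114.4]
```

Request:
drive_tool([
  {"tx":-25,"ty":-16,"tz":10,"ax":0,"ay":0,"az":0,"grip":0},
  {"tx":-50,"ty":-32,"tz":30,"ax":0,"ay":0,"az":0,"grip":0},
  {"tx":-75,"ty":-48,"tz":55,"ax":0,"ay":0,"az":0,"grip":0},
  {"tx":-100,"ty":-64,"tz":80,"ax":0,"ay":0,"az":0,"grip":0},
  {"tx":-120,"ty":-76,"tz":105,"ax":0,"ay":0,"az":0,"grip":0},
  {"tx":-135,"ty":-86,"tz":130,"ax":0,"ay":0,"az":0,"grip":0},
  {"tx":-145,"ty":-92,"tz":150,"ax":0,"ay":0,"az":0,"grip":0},
  {"tx":-149,"ty":-94,"tz":160,"ax":0,"ay":0,"az":0,"grip":0},
  {"tx":-149,"ty":-94,"tz":160,"ax":0,"ay":0,"az":0,"grip":0},
  {"tx":-149,"ty":-94,"tz":160,"ax":0,"ay":0,"az":0,"grip":0},
])

```text
time: 1.77
ee_pos: [516.1, 61.2, 55.1]
orientation: [0.431, 0.903, -0.0, -0.001]
ft_force: [-0.1, 0.4, -0.4]
width: 0.3
finger_force: 0.0
```

```bash
python3 -c "
from h import *
rel([515.6,58.5,17])
t,_=camera('top'); s,_=camera('scene')
t=cv2.resize(t[190:310,220:350],None,fx=3,fy=3,interpolation=cv2.INTER_CUBIC); s=cv2.resize(s[170:290,230:360],None,fx=3,fy=3,interpolation=cv2.INTER_CUBIC)
cv2.imwrite('pics/a.png',np.hstack([t,s]))"
```

```text
t 1.7667 pos [516.1  61.2  55.1] yaw 129.0 zaxis [-1.2e-03  1.0e-04 -1.0e+00] w 0.3 F [-0.09  0.43 -0.36]
[-1.8 -2.1 38.1]
```

View pics/a.png

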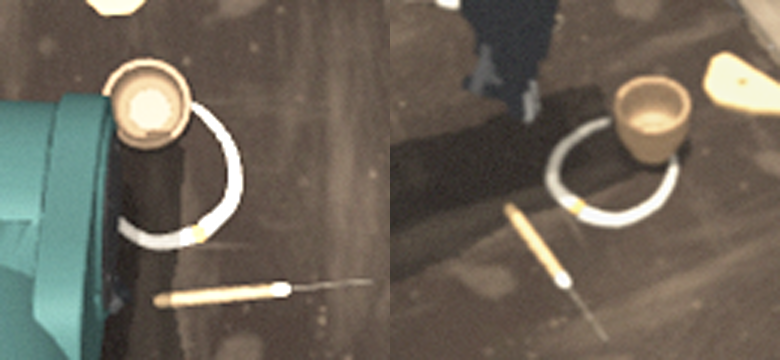

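The finger tips hang clear, outside the bow at about pixel (276,209) in the scene view. I'll descend there and work out the arc round the rivet.

Request:
drive_tool([
  {"tx":-1,"ty":-1,"tz":12,"ax":0,"ay":0,"az":0,"grip":0},
  {"tx":-1,"ty":-2,"tz":25,"ax":0,"ay":0,"az":0,"grip":0},
  {"tx":-1,"ty":-2,"tz":33,"ax":0,"ay":0,"az":0,"grip":0},
  {"tx":-1,"ty":-2,"tz":37,"ax":0,"ay":0,"az":0,"grip":0},
  {"tx":-1,"ty":-2,"tz":37,"ax":0,"ay":0,"az":0,"grip":0},
  {"tx":-1,"ty":-2,"tz":37,"ax":0,"ay":0,"az":0,"grip":0},
])

```text
time: 2.37
ee_pos: [515.7, 59.5, 18.7]
orientation: [0.43, 0.903, 0.0, 0.0]
ft_force: [0.1, 0.3, 0.5]
width: -0.1
finger_force: 0.0
```

```bash
cat > arc.py <<'E'
from h import *
Rv=np.array([521.4,-27.8]); r0=np.array([3.7,74.6])
def arc(qs,z=17):
    o=observe(); M=Q.from_quat(o['orientation']).as_matrix(); y=np.arctan2(M[1,0],M[0,0])
    rel([0,0,0])
    for q in qs:
        a=q-.634; C=np.array([[np.cos(a),-np.sin(a)],[np.sin(a),np.cos(a)]])
        t=np.r_[Rv+C@r0,z]; print(round(q,3),t.round(1),(M.T@(t-o['ee_pos'])).round(1),'az',round(-(np.radians(129)+a-y),3))
E
python3 -c "
from arc import *
arc([.75,.71,.67,.634,.6,.56,.52,.48,.44,.41,.38,.36])"
```

```text
t 2.3667 pos [515.7  59.5  18.7] yaw 129.0 zaxis [ 3.e-04  0.e+00 -1.e+00] w -0.1 F [0.13 0.28 0.49]
[ 278.6 -438.    18.5]
0.75 [516.4  46.7  17. ] [-10.4  -7.5   1.7] az -0.115
0.71 [519.4  46.9  17. ] [-12.1  -5.1   1.7] az -0.075
0.67 [522.4  46.9  17. ] [-14.   -2.7   1.7] az -0.035
0.634 [525.1  46.8  17. ] [-15.8  -0.7   1.7] az 0.001
0.6 [527.6  46.6  17. ] [-17.5   1.2   1.7] az 0.035
0.56 [530.6  46.3  17. ] [-19.6   3.3   1.7] az 0.075
0.52 [533.6  45.9  17. ] [-21.8   5.3   1.7] az 0.115
0.48 [536.5  45.3  17. ] [-24.1   7.3   1.7] az 0.155
0.44 [539.4  44.7  17. ] [-26.4   9.1   1.7] az 0.195
0.41 [541.6  44.1  17. ] [-28.2  10.4   1.7] az 0.225
0.38 [543.7  43.5  17. ] [-30.1  11.7   1.7] az 0.255
0.36 [545.1  43.   17. ] [-31.3  12.5   1.7] az 0.275
```

Request:
drive_tool([
  {"tx":-4,"ty":-3,"tz":1,"ax":0,"ay":0,"az":-0.05,"grip":0},
  {"tx":-8,"ty":-6,"tz":2,"ax":0,"ay":0,"az":-0.1,"grip":0},
  {"tx":-10.4,"ty":-7.5,"tz":2,"ax":0,"ay":0,"az":-0.115,"grip":0},
  {"tx":-12.1,"ty":-5.1,"tz":2,"ax":0,"ay":0,"az":-0.075,"grip":0},
  {"tx":-13,"ty":-3.9,"tz":2,"ax":0,"ay":0,"az":-0.055,"grip":0},
  {"tx":-14,"ty":-2.7,"tz":2,"ax":0,"ay":0,"az":-0.035,"grip":0},
  {"tx":-15,"ty":-1.7,"tz":2,"ax":0,"ay":0,"az":-0.017,"grip":0},
  {"tx":-15.8,"ty":-0.7,"tz":2,"ax":0,"ay":0,"az":0,"grip":0},
  {"tx":-16.7,"ty":0.3,"tz":2,"ax":0,"ay":0,"az":0.018,"grip":0},
  {"tx":-17.5,"ty":1.2,"tz":2,"ax":0,"ay":0,"az":0.035,"grip":0},
])

```text
time: 3.2
ee_pos: [527.5, 46.5, 16.3]
orientation: [0.447, 0.895, 0.0, -0.0]
ft_force: [-0.4, 0.1, 0.9]
width: -0.2
finger_force: 0.2
```

```bash
cat > fr.py <<'E'
# free-tip / rivet from the scene view, where the hand does not hide them
import sys
from arc import *
s,_=camera('scene'); t,_=camera('top'); n=sys.argv[1]
cv2.imwrite(f'pics/s{n}.png',s); cv2.imwrite(f'pics/t{n}.png',t)
cv2.imwrite(f'pics/v{n}.png',np.hstack([cv2.resize(a,None,fx=4,fy=4,interpolation=cv2.INTER_CUBIC) for a in(t[195:295,225:320],s[180:280,265:360])]))
E
python3 fr.py 1; python3 -c "
from arc import *
arc([.58,.56,.54,.52,.5,.48,.46,.44,.42,.4,.38,.36])"
```

```text
t 3.3 pos [527.6  46.4  16.3] yaw 127.0 zaxis [ 1.e-04 -0.e+00 -1.e+00] w 0.1 F [-0.05 -0.03  0.06]
[ 280.2 -449.5   16.2]
0.58 [529.1  46.5  17. ] [-0.9  1.2 -0.7] az 0.018
0.56 [530.6  46.3  17. ] [-1.9  2.3 -0.7] az 0.038
0.54 [532.1  46.1  17. ] [-2.9  3.4 -0.7] az 0.058
0.52 [533.6  45.9  17. ] [-4.   4.4 -0.7] az 0.078
0.5 [535.   45.6  17. ] [-5.1  5.5 -0.7] az 0.098
0.48 [536.5  45.3  17. ] [-6.2  6.5 -0.7] az 0.118
0.46 [538.  45.  17.] [-7.3  7.4 -0.7] az 0.138
0.44 [539.4  44.7  17. ] [-8.5  8.4 -0.7] az 0.158
0.42 [540.9  44.3  17. ] [-9.7  9.3 -0.7] az 0.178
0.4 [542.3  43.9  17. ] [-10.8  10.2  -0.7] az 0.198
0.38 [543.7  43.5  17. ] [-12.1  11.1  -0.7] az 0.218
0.36 [545.1  43.   17. ] [-13.3  12.   -0.7] az 0.238
```

View pics/v1.png

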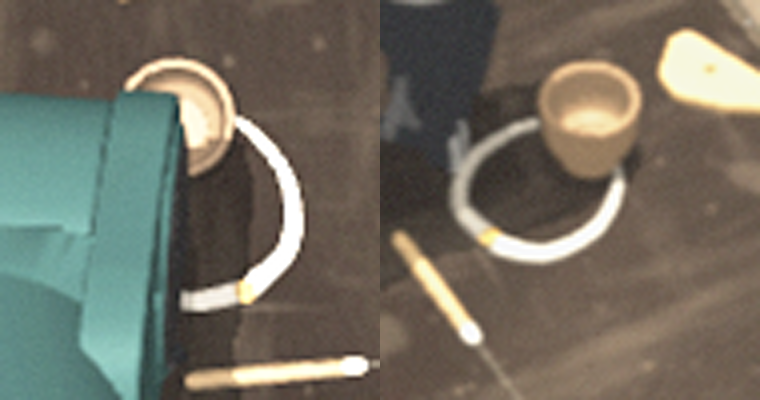

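The finger is at the outer bow, around scene crop (458,155). The rivet is still at about (286,268) in the top view, so the callipers haven't dragged. I'll continue along the arc.

Request:
drive_tool([
  {"tx":-0.9,"ty":1.2,"tz":-0.5,"ax":0,"ay":0,"az":0.018,"grip":0},
  {"tx":-1.9,"ty":2.3,"tz":-0.5,"ax":0,"ay":0,"az":0.038,"grip":0},
  {"tx":-2.9,"ty":3.4,"tz":-0.5,"ax":0,"ay":0,"az":0.058,"grip":0},
  {"tx":-4,"ty":4.4,"tz":-0.5,"ax":0,"ay":0,"az":0.078,"grip":0},
  {"tx":-5.1,"ty":5.5,"tz":-0.5,"ax":0,"ay":0,"az":0.098,"grip":0},
  {"tx":-6.2,"ty":6.5,"tz":-0.5,"ax":0,"ay":0,"az":0.118,"grip":0},
  {"tx":-7.3,"ty":7.4,"tz":-0.5,"ax":0,"ay":0,"az":0.138,"grip":0},
])

```text
time: 3.88
ee_pos: [537.9, 45.0, 16.8]
orientation: [0.508, 0.862, 0.0, 0.0]
ft_force: [-0.3, 1.0, 0.5]
width: -0.6
finger_force: 0.3
```

```bash
python3 fr.py 2; python3 -c "
from arc import *
arc([.45,.44,.43,.42,.41,.4,.39,.38,.37,.36,.35])"
```

```text
t 3.9833 pos [538.   45.   16.8] yaw 119.0 zaxis [ 2.e-04  0.e+00 -1.e+00] w -0.3 F [-0.65  0.06 -0.13]
[ 221.8 -492.2   16.7]
0.45 [538.7  44.9  17. ] [-0.4  0.5 -0.2] az 0.01
0.44 [539.4  44.7  17. ] [-0.9  1.1 -0.2] az 0.02
0.43 [540.1  44.5  17. ] [-1.4  1.6 -0.2] az 0.03
0.42 [540.9  44.3  17. ] [-1.9  2.2 -0.2] az 0.04
0.41 [541.6  44.1  17. ] [-2.5  2.7 -0.2] az 0.05
0.4 [542.3  43.9  17. ] [-3.   3.2 -0.2] az 0.06
0.39 [543.   43.7  17. ] [-3.5  3.8 -0.2] az 0.07
0.38 [543.7  43.5  17. ] [-4.1  4.3 -0.2] az 0.08
0.37 [544.4  43.2  17. ] [-4.6  4.8 -0.2] az 0.09
0.36 [545.1  43.   17. ] [-5.2  5.3 -0.2] az 0.1
0.35 [545.9  42.8  17. ] [-5.7  5.8 -0.2] az 0.11
```

View pics/v2.png

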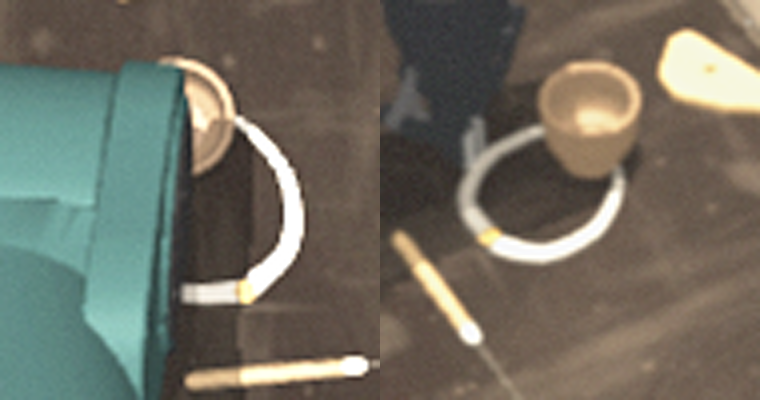

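The leg has swung in (its left edge in the scene crop went from 452 to 460). Rivet and bowl haven't moved, so I'll go on.

Request:
drive_tool([
  {"tx":-0.9,"ty":1.1,"tz":0,"ax":0,"ay":0,"az":0.02,"grip":0},
  {"tx":-1.4,"ty":1.6,"tz":0,"ax":0,"ay":0,"az":0.03,"grip":0},
  {"tx":-1.9,"ty":2.2,"tz":0,"ax":0,"ay":0,"az":0.04,"grip":0},
  {"tx":-2.5,"ty":2.7,"tz":0,"ax":0,"ay":0,"az":0.05,"grip":0},
  {"tx":-3,"ty":3.2,"tz":0,"ax":0,"ay":0,"az":0.06,"grip":0},
  {"tx":-3.5,"ty":3.8,"tz":0,"ax":0,"ay":0,"az":0.07,"grip":0},
  {"tx":-4.1,"ty":4.3,"tz":0,"ax":0,"ay":0,"az":0.08,"grip":0},
  {"tx":-4.6,"ty":4.8,"tz":0,"ax":0,"ay":0,"az":0.09,"grip":0},
  {"tx":-4.6,"ty":4.8,"tz":0,"ax":0,"ay":0,"az":0.09,"grip":0},
])

```text
time: 4.73
ee_pos: [544.2, 43.3, 16.7]
orientation: [0.545, 0.838, 0.0, -0.0]
ft_force: [-0.4, 1.6, 0.6]
width: -0.0
finger_force: 0.4
```

Request:
drive_tool([
  {"tx":4,"ty":0,"tz":0,"ax":0,"ay":0,"az":0,"grip":0},
  {"tx":14,"ty":0,"tz":0,"ax":0,"ay":0,"az":0,"grip":0},
  {"tx":40,"ty":0,"tz":0,"ax":0,"ay":0,"az":0,"grip":0},
  {"tx":75,"ty":0,"tz":0,"ax":0,"ay":0,"az":0,"grip":0},
  {"tx":110,"ty":0,"tz":-10,"ax":0,"ay":0,"az":0,"grip":0},
  {"tx":110,"ty":0,"tz":-10,"ax":0,"ay":0,"az":0,"grip":0},
  {"tx":110,"ty":0,"tz":-10,"ax":0,"ay":0,"az":0,"grip":0},
])

```text
time: 5.32
ee_pos: [498.7, 145.7, 27.2]
orientation: [0.544, 0.839, 0.0, 0.0]
ft_force: [-0.0, -0.4, -0.2]
width: -0.4
finger_force: 0.0
```

```bash
python3 fr.py 3; python3 -c "
from h import *
rel([0,0,0])"
```

```text
t 5.4167 pos [499.6 144.   26.8] yaw 114.0 zaxis [ 4.e-04 -2.e-04 -1.e+00] w 0.1 F [ 0.38 -0.68  0.94]
[  71.5 -515.    26.6]
```

View pics/v3.png

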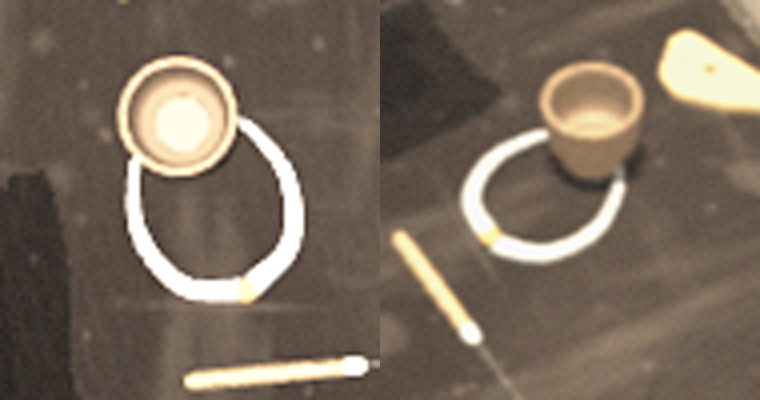

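The hand is clear. The callipers' free end runs under the bowl at top crop (135,160), and the rivet is at (247,290). Next I'll measure the gap left by fitting the outer edge.

```bash
cat > gap.py <<'E'
from h import *
from scipy.optimize import least_squares
p=camera_params('top')
def run(f):
    im=cv2.imread(f); g=cv2.cvtColor(im,cv2.COLOR_BGR2HSV).astype(int)
    # bowl rim: hue-saturated clay pixels, outer hull -> circle
    m=((g[...,1]>60)&(g[...,2]>135)).astype(np.uint8); m[:205]=0;m[243:]=0;m[:,:248]=0;m[:,290:]=0
    n,l,st,_=cv2.connectedComponentsWithStats(m); k=1+np.argmax(st[1:,4]); pts=np.argwhere(l==k)[:,::-1]
    W=ray(p,cv2.convexHull(pts.astype(np.int32)).reshape(-1,2),54)[:,:2]
    s=least_squares(lambda a:np.hypot(*(W-a[:2]).T)-a[2],[*W.mean(0),31],loss='soft_l1'); B=s.x[:2]
    # outer edges, sub-pixel half-level crossing of brightness, rows clear of the bowl
    v=im.max(2).astype(float); L=[];F=[]
    for y in range(244,262):
        r=v[y]; th=170
        i=next(i for i in range(238,285) if r[i]>th); L.append([i-(r[i]-th)/(r[i]-r[i-1]),y])
        i=next(i for i in range(312,280,-1) if r[i]>th); F.append([i+(r[i]-th)/(r[i]-r[i+1]),y])
    L=ray(p,L,8.9)[:,:2];F=ray(p,F,4.3)[:,:2]
    O=np.array([[7,38],[-8,37],[-20,34],[-29,29],[-53,5.]])-[47.7,0]
    def dist(P,poly): # distance to polyline
        a,b=poly[:-1],poly[1:]; d=b-a; t=np.clip(((P[:,None]-a)*d).sum(2)/(d*d).sum(1),0,1)
        return np.linalg.norm(P[:,None]-a-t[...,None]*d,axis=2).min(1)
    C=lambda a:np.array([[np.cos(a),-np.sin(a)],[np.sin(a),np.cos(a)]])
    s0=im[262:274,280:293]; hs=g[262:274,280:293]; ys,xs=np.mgrid[262:274,280:293]
    w=np.where((hs[...,1]>45)&(hs[...,2]>200),hs[...,1],0); rv=ray(p,[[(w*xs).sum()/w.sum(),(w*ys).sum()/w.sum()]],9)[0,:2]
    e=lambda a:np.r_[dist(F,a[:2]+O@C(a[2]).T),dist(L,a[:2]+(O*[1,-1])@C(a[2]+a[3]).T),(a[:2]-rv)]
    s2=least_squares(e,[*rv,-2.95,.45]); R=s2.x[:2]; xa,q=s2.x[2:]
    fp=R+C(xa)@[-98.7,2.9]; tp=R+C(xa+q)@[-98.7,-2.9]
    print(f,'bowl',B.round(1),'r',s.x[2].round(1),'rivet',rv.round(1),R.round(1),'xa',xa.round(3),'q',q.round(3),'rms',np.sqrt(np.mean(s2.fun**2)).round(2))
    print('  fixed',fp.round(1),'d',np.linalg.norm(fp-B).round(1),'free',tp.round(1),'d',np.linalg.norm(tp-B).round(1),'chord',np.linalg.norm(tp-fp).round(1))
if __name__=='__main__':
    import sys
    for f in sys.argv[1:]: run(f)
E
python3 gap.py pics/top0.png pics/t3.png
```

```text
pics/top0.png bowl [611.9   9.6] r 31.4 rivet [521.4 -27.8] [513.5  -9.7] xa -3.39 q 0.694 rms 3.78
  fixed [608.5 -36.7] d 46.4 free [601.3  35.5] d 28.0 chord 72.6
pics/t3.png bowl [613.3   7.5] r 31.7 rivet [521.6 -28.4] [509.3 -15.2] xa -3.275 q 0.405 rms 4.26
  fixed [606.8 -31.2] d 39.3 free [603.7  14. ] d 11.6 chord 45.3
```

```bash
python3 - <<'E'
s=open('gap.py').read()
s=s.replace("range(244,262):","range(230,257):").replace("        i=next(i for i in range(238,285) if r[i]>th); L.append","        if y>=243: i=next(i for i in range(238,285) if r[i]>th); L.append")
s=s.replace("        i=next(i for i in range(312,","        if y<249: i=next(i for i in range(312,")
open('gap.py','w').write(s)
E
python3 gap.py pics/top0.png pics/t3.png
```

```text
pics/top0.png bowl [611.9   9.6] r 31.4 rivet [521.4 -27.8] [521.  -27.7] xa -2.988 q 0.704 rms 0.79
  fixed [619.  -15.5] d 26.0 free [583.4  48.8] d 48.5 chord 73.5
pics/t3.png bowl [613.3   7.5] r 31.7 rivet [521.6 -28.4] [521.2 -27.3] xa -3.004 q 0.418 rms 0.51
  fixed [619.4 -16.6] d 24.9 free [603.6  27.2] d 21.9 chord 46.6
```

```bash
cat > sh.py <<'E'
import cv2,numpy as np,sys
a=cv2.imread('pics/top0.png',0).astype(np.float32)
for f in sys.argv[1:]:
    b=cv2.imread(f,0).astype(np.float32)
    for n,(x0,y0,x1,y1) in dict(bowl=(254,209,283,233),fixed=(290,226,306,262),rivet=(281,256,300,275),rib=(240,162,288,198),needle=(266,280,320,296)).items():
        M=np.eye(2,3,dtype=np.float32)
        c,M=cv2.findTransformECC(a[y0:y1,x0:x1].copy(),b[y0:y1,x0:x1].copy(),M,cv2.MOTION_TRANSLATION)
        print(f,n,'world shift mm',(-M[1,2]*2.1).round(2),(-M[0,2]*2.1).round(2),'cc',round(c,3))
E
python3 sh.py pics/t1.png pics/t3.png
```

```text
pics/t1.png bowl world shift mm 8.33 -14.21 cc 0.529
pics/t1.png fixed world shift mm 0.03 0.01 cc 1.0
pics/t1.png rivet world shift mm 0.7 -1.06 cc 0.959
pics/t1.png rib world shift mm -0.02 0.01 cc 1.0
pics/t1.png needle world shift mm 0.21 -2.57 cc 0.935
pics/t3.png bowl world shift mm 0.98 -1.55 cc 0.99
pics/t3.png fixed world shift mm 0.47 -0.26 cc 0.996
pics/t3.png rivet world shift mm 1.39 -1.25 cc 0.996
pics/t3.png rib world shift mm 0.0 0.02 cc 1.0
pics/t3.png needle world shift mm -0.02 0.03 cc 1.0
```

The bowl moved 1.8 mm towards the fixed leg, more than its starting gap there. The callipers also shifted by about half a millimetre, so both points are seated on the foot. The rib and needle tool haven't moved, and the hand is well clear.

```bash
python3 -c "
from bench import *
print(finish_job())"
```

```text
the job is handed in; nothing more can be done
None
```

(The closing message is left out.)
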